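# Fill the spring magazine with the last two plates

## Robot

A 7-joint arm with a two-finger parallel gripper is mounted at the origin on a cart in front of the work surface, level with it; the furniture and walls round the work are solid. World frame = base frame: x ahead of the robot, y to its left, z up, the work surface at z = 0. Lengths are in m, angles in rad, forces in N, time in s.
With the tool pointing down it reaches from about 0.425 to 0.925 m from the base axis. Payload 6.8 kg.
Tool frame: the origin (TCP) lies on the mounting face of the last link; the fingertips stand 173 mm ahead of it and the grasp point (between the pads) lies 155 mm ahead of it; z points along the fingers, y is the line along which they close (so a half turn about z gives the same grasp; the last joint's range is limited). The gripper opens to 85 mm and grips with 20 to 120 N. Pads are 22 mm wide; open, the fingers measure 114 mm over their backs; the gripper's body (76 mm by 85 mm) begins 54 mm behind the grasp point. The pads swing forward as they close: fully open they stand 13 mm farther back than shut.
Start: joints at [1.025, 0.477, 0.022, 1.555, -0.011, 1.109, -0.083], TCP at [0.286, -0.611, 0.405] pointing down, gripper open.
Joint ranges: [-2.96, 2.96], [-0.34, 2.1], [-1.41, 1.46], [0.24, 2.44], [-1.37, 4.51], [0.17, 1.92], [-2.96, 2.96]. Speed limits (rad/s): [2.39, 2.39, 3.14, 3.14, 3.14, 3.14, 3.14].

## Interface

Orientations are given as a unit quaternion [w, x, y, z].
In Python, from station import bot gives the robot as it stands. The module is installed in compiled form; this text tells all that it offers.
- The arm moves only by the shell command python3 -m pendant 'ROWS' [FORCE]. ROWS is JSON, a list of rows, each a list of 5 numbers: the finger opening in m, from 0 to 0.0854, then the shift along the tool's x, y, z in m, then the turn about the tool's z in degrees. In form: [[jaw, x, y, z, yaw], ...]. A call has 1 to 12 rows; each row shifts and turns the commanded pose from where the row before left it, along the tool's axes as they then stand; what a row does not reach is not made up. A row lasts 1/12 s, in which the tool goes at most 41.7 mm and 7.16 degrees, less where a joint would pass 70% of its speed; a pose out of reach is approached as far as the arm can. A call with a gripper value outside its range is refused whole. The fingers move at their own pace and stop on an object; FORCE is the grip in N (left out, the last holds). Time passes only in rows, so rows that do not move let the fingers close. It gives the time, the measured TCP pose, the force, the opening and the grip force at its end, in the units of the state.
- bot.get_obs(): the state, without advancing time (a new reading comes with each control period).
- bot.read_camera(name): name is "side" or "top" or "wrist"; returns (picture, depth): 400x640x3 uint8, blue, green, red; 400x640 float32, m along the optical axis (not along the pixel's ray), 0 where there is no reading.
- bot.camera_model(name): a dict with "intrinsics" (3x3 intrinsics, pixels), "dist_coeffs" ([k1, k2, p1, p2, k3] as OpenCV has them; the pictures are not rectified), "R" (3x3) and "t" (3): a world point X has camera coordinates R X + t. Camera axes: x right, y down, z forward; pixel columns grow to the right and rows downward; lengths in m; the calibration is good to about 2 mm. A picture is of the moment at which its call begins: read the wrist's pose just before it. camera_model takes no time and is no camera call; for the wrist camera it gives the pose at the moment of the call.
- bot.hand_in(): hands the job in; it is judged then, once.
Trained networks look in the newest picture that a camera, given by its name, has taken for a name from the list of things; names that differ only in an ending like _2 or _b are one class to them, and where a whole thing is asked for, a point or a joint stands for the part that bears it (a point fixed in the world has none). Each returns a list of dicts, best first, with "score" (0 to 1); they miss things now and then, are a little off and sometimes report something else, mostly with a low value. They report only what shows in the picture. A call takes as long as a camera call. They do not tell look-alikes from the thing itself.
- bot.boxes_of(name, camera): "at" ([column, row] in pixels, amid what is visible of it).
- bot.trace(name, camera): "mask" (400x640 bool, what is visible of it) and "at" ([column, row] in pixels, amid what is visible of it).
- bot.pinpoint(name, camera): "at" ([column, row] in pixels: a listed point, or the origin of a listed thing).
The state is a dict: "t": time; "q": joint angles; "joint_vel": joint speeds; "joint_torque": joint torques, N m; "eef_pos": TCP position; "tool_rot": TCP orientation; "contact_force": force on the tool from outside, world axes, zero at the start; "torque": the same for the moment, N m; "gripper_width": opening from 0.0 (shut) to 1.0 (fully open); "grasp_force": force on a finger pad.
Only numpy, scipy, OpenCV 4.12 (cv2) and the standard library are available. Lean on these libraries where they do the work, as an engineer would, in place of code of your own. Each camera call takes 0.05 s, during which the arm holds its last target. There are 200 camera calls.

## Task

The spring-lift magazine holds three of the drilled aluminium plates and only one is in it. Fill it: lay the two loose plates flat into its mouth and press them down one at a time until the two sprung lips have snapped shut over each, so that all three plates lie level in it under the lips. Leave the spanner, the hex key and the screwdriver where they lie.

Things in the scene. Friction and masses are not known exactly. Their poses are not given: they have to be found in the camera images.
- magazine: fixed upright sheet-metal shaft, grey sides on a dark steel base 150 x 96 x 10 mm. Origin: centre of the base's underside, on the bench; z up, x along the shaft's long side. Shaft 93 x 53 mm inside (x by y), open at the top, walls 2 mm. Long sides end 74 mm above the bench; at the corners posts stand on to 105 mm, then flare outward to 116 mm as lead-in
- magazine_mouth (a point): on the shaft's axis at the top of the straight corner posts, 105 mm above the bench; axes as the magazine's. Above 74 mm each long side is open for 64 mm between the posts, so fingers holding a plate across its 50 mm width can lower it there. A plate laid in comes to rest level on the lips' sloping backs, its underside about 75 to 80 mm above the bench
- lip_front_nose (a point): lower edge of the sprung lip's nose in the middle of the -x end: a bent steel leaf, 20 mm wide, that stands 6 mm into the shaft; flat underside 70 mm above the bench, sloping back (60 degrees) rising outward to 89 mm. Between the two lips 81 x 53 mm is free for fingertips. A plate pressed down at its middle spreads the lips
- lip_back_nose (a point): the same point of the like lip at the +x end. Both snap shut over a plate when its top is below 70 mm; press the top to about 63 mm to be sure; the spring below then lifts it against the lips' undersides. Pressing takes about 10 to 20 N
- plate_a_center (a point): loose drilled aluminium plate, 90 x 50 x 14 mm (its x, y, z), flat on the bench at the start, bare grey metal, a round hole near each end, 0.14 to 0.2 kg. This point is its centre, 7 mm above its underside; its x axis runs along the 90 mm length, z is up. Both loose plates are alike
- plate_b_center (a point): loose drilled aluminium plate, 90 x 50 x 14 mm (its x, y, z), flat on the bench at the start, bare grey metal, a round hole near each end, 0.14 to 0.2 kg. This point is its centre, 7 mm above its underside; its x axis runs along the 90 mm length, z is up. Both loose plates are alike
- plate_in_center (a point): centre of the like plate (90 x 50 x 14 mm) that is already in the magazine, held up by the spring against the undersides of the lips, its top at 70 mm; its axes are the magazine's
- lip_front (a joint): angle of the sprung lip at the magazine's -x end: 0 closed, about 0.03 to 0.13 rad while a plate passes it; a spring closes it
- lip_back (a joint): angle of the sprung lip at the magazine's +x end: 0 closed, about 0.03 to 0.13 rad while a plate passes it; a spring closes it
- follower (a joint): how far the sprung floor plate of the stack is pushed down, in m: 0.014 with one plate in the magazine, 0.028 with two, 0.042 with three; 0.054 is its lowest stop
- spanner_17: bystander: combination spanner, 217 mm long, lying flat behind the work; origin at the centre of its underside
- hexkey_8: bystander: hex key, 124 x 44 mm, lying flat behind the work; origin at the centre of its underside
- driver_yel: bystander: screwdriver with yellow handle, 187 mm long, lying at the right of the work; origin at the centre of its underside
Mind the look-alikes: they are no part of the job. What is shaped like the part that bears plate_a_center but blue or pink is not meant.

How it is judged:
On the way, in this order (a step that is already met when the one before it is completed fails the run):
1. one of the two loose plates lies in the magazine with the lips closed over it (((z of plate_a_center in the frame of magazine below 0.0655 m and horizontal distance between plate_a_center and magazine below 0.006 m and angle between plate_a_center's own z axis and vertical below 0.06 rad) or (z of plate_b_center in the frame of magazine below 0.0655 m and horizontal distance between plate_b_center and magazine below 0.006 m and angle between plate_b_center's own z axis and vertical below 0.06 rad)) and value of joint each of lip_front, lip_back below 0.03 rad), for 0.2 s.
2. both plates lie in the magazine with the lips closed over them (z of each of plate_a_center, plate_b_center in the frame of magazine below 0.0655 m and horizontal distance between each of plate_a_center, plate_b_center and magazine below 0.006 m and angle between each of plate_a_center, plate_b_center's own z axis and vertical below 0.06 rad and value of joint each of lip_front, lip_back below 0.03 rad), for 0.2 s.
At the end, for the whole second after the job is handed in: all three plates lie in the magazine at rest, level within 0.06 rad, centred within 6 mm of its axis and with their centres less than 65.5 mm above its foot (the top one's top under the lips), and both lips closed (under 0.03 rad) (all of step 2 and z of plate_in_center in the frame of magazine below 0.0655 m and horizontal distance between plate_in_center and magazine below 0.006 m and angle between plate_in_center's own z axis and vertical below 0.06 rad and velocity of joint follower between -0.02 and 0.02 m/s); the robot touches nothing.
It fails at once if the spanner, hex key or screwdriver is moved by more than 30 mm (distance of any of spanner_17, hexkey_8, driver_yel from where it was at the start of the episode above 0.03 m).
It also fails if it takes over 72 s, if anything falls off the work surface, if the arm or the gripper's body presses on something with over 40 N, if the wrist force passes 120 N, or if a joint passes its speed limit or range.

## Working session

There is one attempt and no reset: what is moved stays moved. The work goes in short steps, Python scripts to look and compute and a shell command to move; the robot and the scene stay as the last step left them, time stands still between calls to the robot, and variables do not carry over. Pictures are saved under pics/ and viewed, at most 10 in all, crops included, and the job is handed in when it is done.

```bash
mkdir -p pics
cat > h.py <<'E'
import numpy as np, cv2
from station import bot
def ray(cam,uv,z):
    m=bot.camera_model(cam);K=np.array(m["intrinsics"]);d=np.array(m["dist_coeffs"]);R=np.array(m["R"]);t=np.array(m["t"])
    p=cv2.undistortPoints(np.array(uv,float).reshape(-1,1,2),K,d).reshape(-1,2)
    D=np.c_[p,np.ones(len(p))]@R; C=-R.T@t
    return C+D*((z-C[2])/D[:,2])[:,None]
E
python3 - <<'E'
from h import *
np.set_printoptions(precision=4,suppress=True)
o=bot.get_obs();print(o["t"],o["eef_pos"],o["tool_rot"],o["gripper_width"])
for c in("top","side"):
    im,d=bot.read_camera(c);cv2.imwrite(f"pics/{c}0.png",im)
    for n,z in(("plate_a_center",.007),("plate_in_center",.063),("magazine",0),("magazine_mouth",.105),("lip_front_nose",.07),("lip_back_nose",.07)):
        for r in bot.pinpoint(n,c)[:5]: print(c,n,round(r["score"],2),np.array(r["at"]),ray(c,r["at"],z)[0])
print(bot.get_obs()["t"])
E
```

```text
0.0 [ 0.286  -0.6111  0.4037] [-0.0009  0.9761  0.2172 -0.0003] 1.0017580612743087
top plate_a_center 0.74 [244.9 228.3] [0.4715 0.2342 0.007 ]
top plate_a_center 0.66 [287.7 201.3] [0.5634 0.0907 0.007 ]
top plate_a_center 0.32 [313.9 230.5] [0.4639 0.0013 0.007 ]
top plate_in_center 0.6 [384.2 228.1] [ 0.4665 -0.2257  0.063 ]
top magazine 0.67 [379.4 225.2] [ 0.4818 -0.2198  0.    ]
top magazine_mouth 0.91 [384.7 227.3] [ 0.4653 -0.2206  0.105 ]
top lip_front_nose 0.44 [384.4 238.6] [ 0.4325 -0.2243  0.07  ]
top lip_back_nose 0.55 [378.1 215.6] [ 0.5061 -0.2062  0.07  ]
side plate_a_center 0.95 [317.8 248.6] [0.5749 0.0797 0.007 ]
side plate_a_center 0.89 [351.8 282.7] [0.4715 0.2361 0.007 ]
side plate_a_center 0.74 [203.4 298.6] [0.7752 0.3578 0.007 ]
side plate_a_center 0.26 [352.5 195.3] [ 0.5175 -0.3779  0.007 ]
side plate_in_center 0.52 [366.3 194.6] [ 0.4634 -0.2317  0.063 ]
side magazine 0.9 [363.1 212.8] [ 0.47   -0.2265  0.    ]
side magazine_mouth 0.59 [367.1 186.4] [ 0.4614 -0.189   0.105 ]
side lip_back_nose 0.56 [354.7 194.8] [ 0.4997 -0.201   0.07  ]
0.7
```

View pics/top0.png

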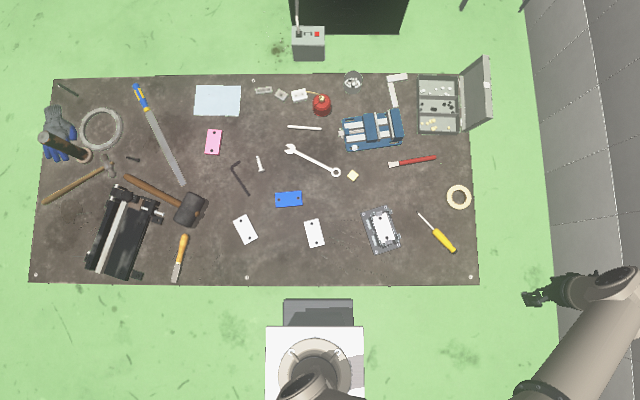

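The top view shows four plate-shaped things: grey ones at (245,229) and (314,233), a blue one at (288,199) and a pink one at (212,141). The two grey ones match "bare grey metal" and the coloured ones are look-alikes. The magazine is at (381,229). I'll confirm this in an enlarged crop and measure the outlines.

Run:
```python
from h import *
np.set_printoptions(precision=4,suppress=True)
im=cv2.imread("pics/top0.png")
cv2.imwrite("pics/crop0.png",cv2.resize(im[185:265,220:420],None,fx=4,fy=4,interpolation=cv2.INTER_CUBIC))
hsv=cv2.cvtColor(im,cv2.COLOR_BGR2HSV)
m=((hsv[...,2]>185)&(hsv[...,1]<40)).astype(np.uint8)
n,l,s,c=cv2.connectedComponentsWithStats(m)
for u,v in((245,229),(314,233),(381,229)):
    w=l[v-14:v+15,u-14:u+15]; k=np.bincount(w[w>0]).argmax()
    ct=max(cv2.findContours((l==k).astype(np.uint8),0,2)[0],key=cv2.contourArea).reshape(-1,2)
    z=.07 if u==381 else .014
    P=ray("top",ct,z)[:,:2]
    (cx,cy),(a,b),ang=cv2.minAreaRect((P*1000).astype(np.float32))
    if a<b: ang+=90
    print(u,s[k][4],"ctr",cx,cy,"size",a,b,"long axis deg from x",(ang+90)%180-90)
```

```text
245 410 ctr 468.9400634765625 232.9283447265625 size 91.25582885742188 52.185237884521484 long axis deg from x 29.744606018066406
314 415 ctr 456.3468322753906 1.6249732971191406 size 91.37744903564453 51.1120491027832 long axis deg from x 13.997406005859375
381 429 ctr 468.72833251953125 -221.09295654296875 size 98.3118667602539 56.35192108154297 long axis deg from x 18.203344345092773
```

View pics/crop0.png

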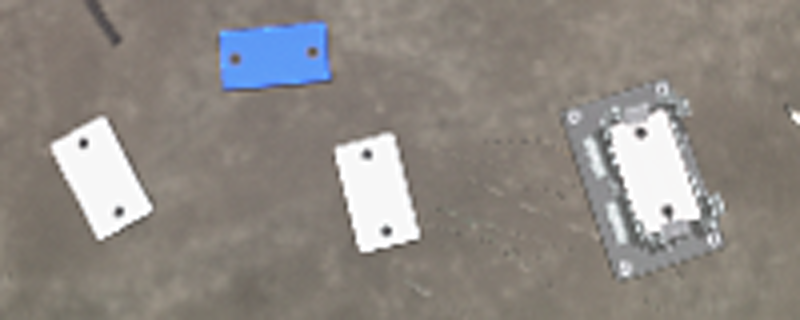

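Confirmed: the grey plates lie at (0.469, 0.233), 30°, and (0.456, 0.002), 14°, with outlines of about 91 x 52 mm, which is right. The blue plate lies apart from them. I'll move over the magazine first and refine its pose with the wrist camera.

```bash
python3 -m pendant '[[0.0854,0.0274,-0.023,0,0],[0.0854,0.0274,-0.023,0,0],[0.0854,0.0274,-0.023,0,0],[0.0854,0.0274,-0.023,0,0],[0.0854,0.0274,-0.023,0,0],[0.0854,0.0274,-0.023,0,0],[0.0854,0.0274,-0.023,0,0],[0.0854,0.0274,-0.023,0,0],[0.0854,0.0274,-0.023,0,0],[0.0854,0.0274,-0.023,0,0],[0.0854,0.0274,-0.023,0,0],[0.0854,0,0,0,7]]' 40
cat > loc.py <<'E'
from h import *
np.set_printoptions(precision=4,suppress=True)
def state():
    o=bot.get_obs();w,x,y,z=o["tool_rot"]
    yaw=np.degrees(np.arctan2(2*(x*y+w*z),1-2*(y*y+z*z)))
    print("t",round(o["t"],2),"pos",np.array(o["eef_pos"]),"yaw",round(yaw,2),"F",np.array(o["contact_force"]),"w",round(o["gripper_width"],3))
    return np.array(o["eef_pos"]),yaw
def go(p,yaw,tx,ty,tyaw):
    "tool-axis shift at present yaw to reach world tx,ty, then turn"
    c,s=np.cos(np.radians(yaw)),np.sin(np.radians(yaw));dx,dy=tx-p[0],ty-p[1]
    print("shift x %.4f y %.4f turn %.2f"%(c*dx+s*dy,s*dx-c*dy,yaw-tyaw))
E
python3 - <<'E'
from loc import *
p,y=state()
im,d=bot.read_camera("wrist");cv2.imwrite("pics/w0.png",im)
for n,z in(("plate_in_center",.063),("magazine",0),("magazine_mouth",.105),("lip_front_nose",.07),("lip_back_nose",.07)):
    for r in bot.pinpoint(n,"wrist")[:2]: print(n,round(r["score"],2),np.array(r["at"]),ray("wrist",r["at"],z)[0])
E
```

```text
t: 1.7
eef_pos: [0.4552, -0.2472, 0.4052]
tool_rot: [-0.001, 0.987, 0.162, 0.001]
contact_force: [-0.3, 1.0, -0.1]
gripper_width: 0.996
grasp_force: 0.0
t 1.7 pos [ 0.4552 -0.2472  0.4052] yaw 18.69 F [-0.3355  1.0171 -0.1215] w 0.996
plate_in_center 0.89 [299.5 169.9] [ 0.4589 -0.2282  0.063 ]
lip_front_nose 0.9 [299.1 202.9] [ 0.4245 -0.2412  0.07  ]
lip_back_nose 0.56 [304.  122.5] [ 0.5056 -0.2216  0.07  ]
```

View pics/w0.png

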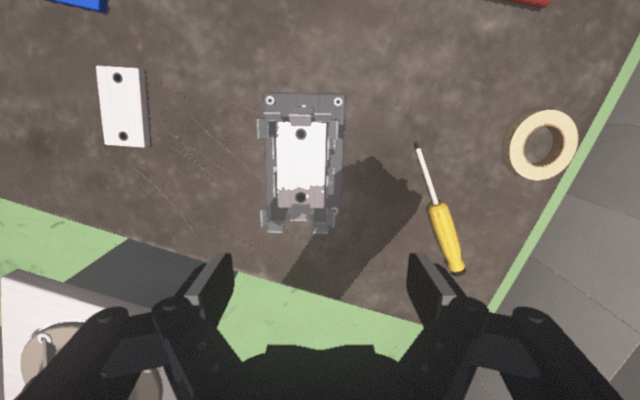

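The wrist view shows the magazine at about (301,165) with the held plate's holes at (301,133) and (301,197). Loose plate 2 is at (122,107). The network points scatter by several mm, so I'll use the hole positions instead.

Run:
```python
from loc import *
def dark(im,u,v,r=4):
    g=cv2.cvtColor(im,cv2.COLOR_BGR2GRAY).astype(float)[v-r:v+r+1,u-r:u+r+1]
    w=np.clip(np.median(g)*.85-g,0,None);yy,xx=np.mgrid[v-r:v+r+1,u-r:u+r+1]
    return [(w*xx).sum()/w.sum(),(w*yy).sum()/w.sum()]
T=cv2.imread("pics/top0.png");W=cv2.imread("pics/w0.png")
def rep(n,c,im,hs,z,r):
    P=ray(c,[dark(im,*h,r) for h in hs],z);d=P[1]-P[0]
    print(n,c,P.mean(0),"dist",np.hypot(*d[:2]),"yaw",np.degrees(np.arctan2(d[1],d[0])))
rep("mag","top",T,[(387,238),(380,218)],.07,2)
rep("mag","wrist",W,[(301,197),(301,133)],.07,7)
rep("P2","top",T,[(317,243),(312,224)],.014,2)
rep("P2","wrist",W,[(123,136),(117,77)],.014,6)
rep("P1","top",T,[(250,238),(241,221)],.014,2)
# base screws at z=.010 in wrist
P=ray("wrist",[[270,100],[338,101]],.010);d=P[1]-P[0];print("screws",P,np.degrees(np.arctan2(d[1],d[0]))+90)
D=bot.read_camera("wrist")[1];print("depth at plate / bench",D[165,301],D[60,200])
m=bot.camera_model("wrist");R=np.array(m["R"]);t=np.array(m["t"])
for uv,z in(((301,165),.07),((200,60),0)):
    X=ray("wrist",uv,z)[0];print((R@X+t)[2])
```

```text
mag top [ 0.4675 -0.2214  0.07  ] dist 0.06669754902303938 yaw 17.492897253663916
mag wrist [ 0.4627 -0.231   0.07  ] dist 0.0659472995894586 yaw 16.92217447219773
P2 top [0.4561 0.0016 0.014 ] dist 0.06599099538595021 yaw 14.286668526259142
P2 wrist [ 0.4533 -0.0088  0.014 ] dist 0.06589291370028966 yaw 13.642000525151667
P1 top [0.4689 0.2327 0.014 ] dist 0.0657865709734313 yaw 29.031796513892573
screws [[ 0.5142 -0.1744  0.01  ]
 [ 0.5376 -0.2497  0.01  ]] 17.256586223031476
depth at plate / bench 0.30730453 0.34056982
0.30671063313555513
0.34106182198563084
```

```bash
cat >> loc.py <<'E'
def dark(im,u,v,r=4):
    u,v=int(round(u)),int(round(v))
    g=cv2.cvtColor(im,cv2.COLOR_BGR2GRAY).astype(float)[v-r:v+r+1,u-r:u+r+1]
    w=np.clip(np.median(g)*.85-g,0,None);yy,xx=np.mgrid[v-r:v+r+1,u-r:u+r+1]
    return [(w*xx).sum()/w.sum(),(w*yy).sum()/w.sum()]
def rep(n,c,im,hs,z,r):
    px=[dark(im,*h,r) for h in hs]
    P=ray(c,px,z);d=P[1]-P[0]
    print(n,np.array(px).round(1).tolist(),P.mean(0),"dist %.4f yaw %.2f"%(np.hypot(*d[:2]),np.degrees(np.arctan2(d[1],d[0]))))
E
python3 - <<'E'
from loc import *
state();im,d=bot.read_camera("wrist");cv2.imwrite("pics/w1.png",im);p,y=state()
# holes moved slightly: print via local search
rep("mag","wrist",im,[(301,197),(301,133)],.07,9)
rep("P2","wrist",im,[(123,136),(117,77)],.014,9)
print(ray("wrist",[[270,100]],.01))
go(p,y,.456,.0016,14)
E
```

```text
t 2.05 pos [ 0.4513 -0.2557  0.4047] yaw 18.05 F [ 0.4916  0.1631 -0.1937] w 1.0
t 2.1 pos [ 0.4514 -0.2555  0.4047] yaw 18.04 F [-0.2431 -0.6109 -0.0277] w 0.998
mag [[296.6, 193.2], [294.0, 127.1]] [ 0.4663 -0.2244  0.07  ] dist 0.0680 yaw 18.97
P2 [[119.5, 138.6], [109.6, 73.1]] [ 0.4522 -0.0023  0.014 ] dist 0.0738 yaw 16.61
[[ 0.5144 -0.1742  0.01  ]]
shift x 0.0840 y -0.2431 turn 4.04
```

```bash
python3 -m pendant '[[0.0854,0.012,-0.0347,0,0],[0.0854,0.012,-0.0347,0,0],[0.0854,0.012,-0.0347,0,0],[0.0854,0.012,-0.0347,0.02,0],[0.0854,0.012,-0.0347,0.02,0],[0.0854,0.012,-0.0347,0.02,0],[0.0854,0.012,-0.0347,0.02,0],[0.0854,0,0,0,4],[0.0854,0,0,0,0],[0.0854,0,0,0,0],[0.0854,0,0,0,0]]'
python3 - <<'E'
from loc import *
im,d=bot.read_camera("wrist");cv2.imwrite("pics/w2.png",im);p,y=state()
print([ (r["score"],r["at"],ray("wrist",r["at"],.007)[0]) for r in bot.pinpoint("plate_a_center","wrist")])
hsv=cv2.cvtColor(im,cv2.COLOR_BGR2HSV);m=((hsv[...,2]>165)&(hsv[...,1]<40)).astype(np.uint8);m[:, :60]=0
for t in bot.trace("plate_a_center","wrist")[:3]:
    ct=max(cv2.findContours(t["mask"].astype(np.uint8),0,2)[0],key=cv2.contourArea).reshape(-1,2)
    print(t["score"],t["at"],cv2.minAreaRect((ray("wrist",ct,.014)[:,:2]*1000).astype(np.float32)))
go(p,y,.456,.0016,14)
E
```

```text
t: 3.02
eef_pos: [0.4567, 0.0005, 0.3255]
tool_rot: [0.0, 0.993, 0.122, 0.0]
contact_force: [0.5, -0.4, 0.5]
gripper_width: 0.999
grasp_force: 0.0
t 3.07 pos [0.4567 0.0005 0.3255] yaw 14.0 F [ 0.4324 -0.4866  0.0347] w 1.003
[(0.77, [254.3, 39.9], array([0.5728, 0.0884, 0.007 ]))]
0.76 [83.6, 115.5] ((470.08270263671875, 229.35549926757812), (90.53766632080078, 59.68815612792969), 28.985424041748047)
0.65 [251.4, 37.7] ((571.0379028320312, 88.62736511230469), (51.737545013427734, 90.62745666503906), 5.252513408660889)
shift x -0.0004 y -0.0013 turn -0.00
```

View pics/w2.png

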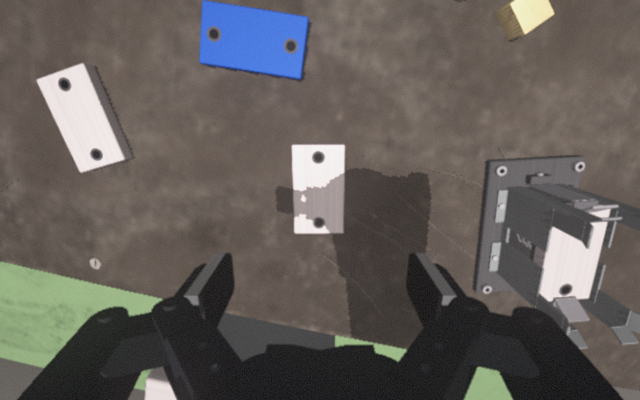

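Settled view: plate 2 is centred between the fingers with holes at (318,157) and (319,222). Plate 1's holes are at (64,84) and (96,154). The magazine's base screws at (502,171), (580,167) and (488,290) give a direct check on its pose. I'll measure all of them.

Run:
```python
from loc import *
im=cv2.imread("pics/w2.png");p,y=state()
rep("P2","wrist",im,[(319,222),(318,157)],.014,7)
rep("P1","wrist",im,[(96,154),(64,84)],.014,7)
P=ray("wrist",[[488,290],[502,171],[580,167]],.0105);print(P)
e=P[1]-P[0];f=P[2]-P[1];print("screw ctr",(P[0]+P[2])/2,np.linalg.norm(e),np.linalg.norm(f),"yaw",np.degrees(np.arctan2(e[1],e[0])),np.degrees(np.arctan2(f[1],f[0]))+90)
T=cv2.imread("pics/top0.png")
Q=ray("top",[[220+572/4,185+117/4],[220+662/4,185+89/4],[220+714/4,185+239/4],[220+624/4,185+268/4]],.0105);print("top screws",Q.mean(0),Q)
```

```text
t 3.17 pos [0.4566 0.0007 0.3255] yaw 13.98 F [-0.0354  0.8291  0.205 ] w 0.997
P2 [[318.7, 221.8], [317.9, 157.0]] [0.4558 0.0019 0.014 ] dist 0.0653 yaw 14.66
P1 [[96.0, 154.0], [64.0, 84.0]] [0.4683 0.2333 0.014 ] dist 0.0660 yaw 29.04
[[ 0.3894 -0.2094  0.0105]
 [ 0.5178 -0.168   0.0105]
 [ 0.5413 -0.2438  0.0105]]
screw ctr [ 0.4653 -0.2266  0.0105] 0.1348903746461354 0.07934834747072143 yaw 17.869125458940402 17.265430418076875
top screws [ 0.4667 -0.2224  0.0105] [[ 0.518  -0.164   0.0105]
 [ 0.5415 -0.2406  0.0105]
 [ 0.4154 -0.2803  0.0105]
 [ 0.3918 -0.2047  0.0105]]
```

```bash
python3 -m pendant '[[0.0854,-0.0008,-0.001,0.035,-0.5],[0.0854,0,0,0.035,0],[0.0854,0,0,0.035,0],[0.0854,0,0,0.03,0],[0.0854,0,0,0.0165,0],[0.0854,0,0,0,0],[0.045,0,0,0,0],[0.045,0,0,0,0],[0.045,0,0,0,0],[0.045,0,0,0,0],[0.045,0,0,0,0],[0.045,0,0,0,0]]' 60
python3 -c "
from loc import *
state()"
```

```text
t: 4.17
eef_pos: [0.4561, 0.0027, 0.1754]
tool_rot: [0.0, 0.992, 0.127, 0.002]
contact_force: [-0.5, -0.0, 6.8]
gripper_width: 0.568
grasp_force: 61.4
t 4.17 pos [0.4561 0.0027 0.1754] yaw 14.55 F [-0.5416 -0.0465  6.7691] w 0.568
```

The tips touched the bench (6.8 N), so I'll regrip about 4 mm higher to keep the fingertips above the plate's underside.

```bash
python3 -m pendant '[[0.06,0,0,0,0],[0.06,0,0,0,0],[0.06,0,0,-0.0045,0],[0.06,0,0,0,0],[0.045,0,0,0,0],[0.045,0,0,0,0],[0.045,0,0,0,0],[0.045,0,0,0,0],[0.045,0,0,0,0]]' 60
python3 -c "
from loc import *
state()"
python3 -m pendant '[[0.045,0,0,-0.035,0],[0.045,0,0,-0.04,0],[0.045,0,0,-0.04,0],[0.045,0,0,-0.04,0],[0.045,0,0,-0.04,0],[0.045,0,0,-0.03,0],[0.045,0,0,0,0],[0.045,0,0,0,0]]' 60
python3 -c "
from loc import *
p,y=state();go(p,y,.4665,-.223,17.5)"
```

```text
t: 4.92
eef_pos: [0.4556, 0.0029, 0.1789]
tool_rot: [0.0, 0.992, 0.127, 0.0]
contact_force: [-2.1, 0.5, 14.7]
gripper_width: 0.56
grasp_force: 59.6
t 4.92 pos [0.4556 0.0029 0.1789] yaw 14.58 F [-2.0992  0.5452 14.6851] w 0.56
t: 5.58
eef_pos: [0.4554, 0.0028, 0.4043]
tool_rot: [0.0, 0.992, 0.127, 0.002]
contact_force: [0.1, -0.1, -3.5]
gripper_width: 0.56
grasp_force: 64.5
t 5.58 pos [0.4554 0.0028 0.4043] yaw 14.57 F [ 0.099  -0.1262 -3.5068] w 0.56
shift x -0.0461 y 0.2214 turn -2.93
```

```bash
python3 -m pendant '[[0.045,-0.0066,0.0316,0,0],[0.045,-0.0066,0.0316,0,0],[0.045,-0.0066,0.0316,0,0],[0.045,-0.0066,0.0316,0,0],[0.045,-0.0066,0.0316,0,0],[0.045,-0.0066,0.0316,0,0],[0.045,-0.0066,0.0316,0,0],[0.045,0,0,0,-2.9],[0.045,0,0,0,0],[0.045,0,0,0,0],[0.045,0,0,0,0],[0.045,0,0,0,0]]'
python3 - <<'E'
from loc import *
im,d=bot.read_camera("wrist");cv2.imwrite("pics/w3.png",im);p,y=state()
for n,z in(("plate_in_center",.063),("magazine",0),("magazine_mouth",.105),("lip_front_nose",.07),("lip_back_nose",.07)):
    for r in bot.pinpoint(n,"wrist")[:2]: print(n,round(r["score"],2),np.array(r["at"]),ray("wrist",r["at"],z)[0])
E
```

```text
t: 6.58
eef_pos: [0.4663, -0.2216, 0.4022]
tool_rot: [-0.0, 0.988, 0.153, -0.001]
contact_force: [-0.6, -0.6, -1.7]
gripper_width: 0.558
grasp_force: 64.5
t 6.63 pos [ 0.4664 -0.2218  0.4025] yaw 17.56 F [ 0.4559  0.8971 -1.4135] w 0.559
plate_in_center 0.82 [320.2 182.6] [ 0.4665 -0.2222  0.063 ]
magazine_mouth 0.65 [450.2 219. ] [ 0.48   -0.3494  0.105 ]
lip_back_nose 0.76 [322.3 142.4] [ 0.5083 -0.212   0.07  ]
```

View pics/w3.png

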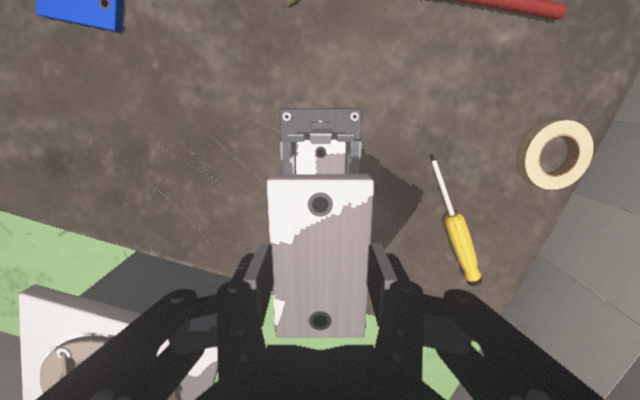

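The held plate (holes at (320,204) and (320,320)) is in line with the magazine, whose back screws are at (287,116) and (356,116) and back hole at (320,153). Next I'll work out the residual.

Run:
```python
from loc import *
im=cv2.imread("pics/w3.png");p,y=state()
c,s=np.cos(np.radians(y)),np.sin(np.radians(y))
def tool(X): d=X-p; return np.c_[c*d[:,0]+s*d[:,1], s*d[:,0]-c*d[:,1]]
g=cv2.cvtColor(im,cv2.COLOR_BGR2GRAY)
def bright(u,v,r=5):
    w=np.clip(g[v-r:v+r+1,u-r:u+r+1].astype(float)-110,0,None);yy,xx=np.mgrid[v-r:v+r+1,u-r:u+r+1];return [(w*xx).sum()/w.sum(),(w*yy).sum()/w.sum()]
S=[bright(287,116),bright(356,116)];X=ray("wrist",S,.0105);print(S,X,tool(X),"yaw",np.degrees(np.arctan2(*(X[1]-X[0])[[1,0]]))+90)
print("screw->centre",tool(X).mean(0)-[.0675,0])
print("in-plate back hole",tool(ray("wrist",[dark(im,320,153,7)],.07))-[.033,0])
for zt in(.155,.160):
  H=ray("wrist",[dark(im,320,204,13),dark(im,320,320,13)],p[2]-zt);print("held",zt,tool(H),tool(H).mean(0),np.linalg.norm(H[0]-H[1]))
```

```text
t 6.88 pos [ 0.4663 -0.2226  0.4031] yaw 17.51 F [-0.076   0.7443 -2.1122] w 0.563
[[np.float64(286.44377540267953), np.float64(115.96311907270811)], [np.float64(354.69061976549415), np.float64(116.05242881072027)]] [[ 0.5189 -0.1651  0.0105]
 [ 0.5428 -0.2412  0.0105]] [[ 0.0674 -0.039 ]
 [ 0.0673  0.0407]] yaw 17.48720290380335
screw->centre [-0.0001  0.0008]
in-plate back hole [[0.0003 0.0005]]
held 0.155 [[ 0.0356  0.    ]
 [-0.0254  0.0001]] [0.0051 0.    ] 0.06104528028121241
held 0.16 [[ 0.034   0.    ]
 [-0.0295  0.0001]] [0.0023 0.    ] 0.06350399645280214
```

```bash
python3 -m pendant '[[0.045,0,0.0005,0.03,0],[0.045,0,0,0.035,0],[0.045,0,0,0.03,0],[0.045,0,0,0.008,0],[0.045,0,0,0,0],[0.045,0,0,0,0],[0.045,0,0,0.012,0],[0.045,0,0,0.012,0],[0.045,0,0,0.01,0],[0.045,0,0,0,0],[0.045,0,0,0,0]]'
```

```text
t: 7.8
eef_pos: [0.4669, -0.2228, 0.2673]
tool_rot: [-0.0, 0.988, 0.152, 0.0]
contact_force: [-0.9, 4.3, -3.0]
gripper_width: 0.56
grasp_force: 69.3
```

```bash
python3 -m pendant '[[0.045,0,0,0.004,0],[0.045,0,0,0.004,0],[0.045,0,0,0.002,0],[0.045,0,0,0,0],[0.045,0,0,0,0]]'
```

```text
t: 8.22
eef_pos: [0.4672, -0.2226, 0.2573]
tool_rot: [-0.0, 0.988, 0.152, 0.001]
contact_force: [-0.4, 4.1, -3.3]
gripper_width: 0.559
grasp_force: 69.3
```

```bash
python3 -m pendant '[[0.045,0,0,0.002,0],[0.045,0,0,0.002,0],[0.045,0,0,0,0],[0.045,0,0,0,0]]'
```

```text
t: 8.55
eef_pos: [0.4673, -0.2226, 0.2537]
tool_rot: [0.0, 0.988, 0.152, 0.001]
contact_force: [-0.5, 6.3, 1.1]
gripper_width: 0.559
grasp_force: 69.8
```

```bash
python3 -m pendant '[[0.066,0,0,0,0],[0.066,0,0,0,0],[0.066,0,0,0,0],[0.066,0,0,-0.01,0],[0.066,0,0,-0.02,0],[0.066,0,0,-0.02,0],[0.0,0,0,0,0],[0.0,0,0,0,0],[0.0,0,0,0,0],[0.0,0,0,0,0],[0.0,0,0,0,0],[0.0,0,0,0,0]]'
python3 - <<'E'
from loc import *
im,d=bot.read_camera("wrist");cv2.imwrite("pics/w4.png",im);p,y=state()
E
```

```text
t: 9.55
eef_pos: [0.4662, -0.2233, 0.3013]
tool_rot: [-0.0, 0.988, 0.152, -0.001]
contact_force: [0.5, -0.1, -0.4]
gripper_width: 0.002
grasp_force: 0.0
t 9.6 pos [ 0.4663 -0.2233  0.3014] yaw 17.49 F [-0.6762 -0.7103 -0.9806] w 0.0
```

View pics/w4.png

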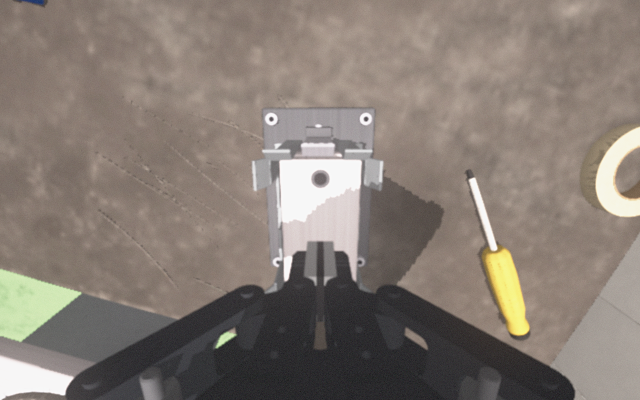

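The plate sits in the mouth between the posts with its back hole at (320,179) and both lips outside it. Now I'll press.

```bash
python3 -m pendant '[[0,0,0,0.02,0],[0,0,0,0.015,0],[0,0,0,0.006,0],[0,0,0,0.006,0],[0,0,0,0.006,0],[0,0,0,0.004,0],[0,0,0,0.004,0],[0,0,0,0.003,0],[0,0,0,0.002,0],[0,0,0,0,0],[0,0,0,0,0]]'
```

```text
t: 10.52
eef_pos: [0.4673, -0.2233, 0.2367]
tool_rot: [0.0, 0.988, 0.152, 0.001]
contact_force: [-0.0, 1.1, 6.0]
gripper_width: -0.0
grasp_force: 2.8
```

```bash
python3 -m pendant '[[0,0,0,0.0015,0],[0,0,0,0,0],[0,0,0,-0.01,0],[0,0,0,-0.035,0],[0,0,0,-0.04,0],[0.0854,0,0,-0.03,0],[0.0854,0,0,-0.03,0],[0.0854,0,0,-0.02,0],[0.0854,0,0,0,0],[0.0854,0,0,0,0],[0.0854,0,0,0,0],[0.0854,0,0,0,0]]'
python3 - <<'E'
from loc import *
im,d=bot.read_camera("wrist");cv2.imwrite("pics/w5.png",im);p,y=state()
cv2.imwrite("pics/w5c.png",cv2.resize(im[90:290,230:410],None,fx=3,fy=3))
go(p,y,.4686,.233,29.0)
E
```

```text
t: 11.52
eef_pos: [0.4659, -0.2232, 0.3983]
tool_rot: [-0.001, 0.988, 0.152, -0.001]
contact_force: [-0.3, -0.2, 0.1]
gripper_width: 0.974
grasp_force: 0.0
t 11.57 pos [ 0.466  -0.2232  0.3982] yaw 17.49 F [ 0.3079 -0.1407 -0.4012] w 1.001
shift x 0.1396 y -0.4343 turn -11.51
```

View pics/w5c.png

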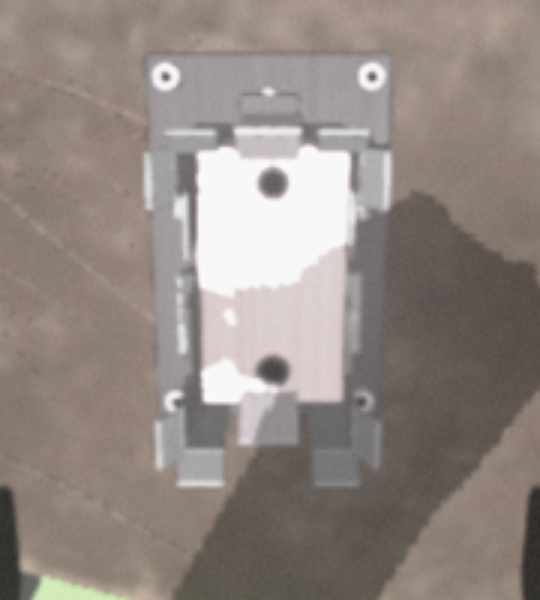

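The back lip (270,142) and front lip (268,418) both lie over the plate's ends in the crop, so the first plate is in. On to plate 1.

```bash
python3 -m pendant '[[0.0854,0.0116,-0.0362,0,0],[0.0854,0.0116,-0.0362,0,0],[0.0854,0.0116,-0.0362,0,0],[0.0854,0.0116,-0.0362,0,0],[0.0854,0.0116,-0.0362,0,0],[0.0854,0.0116,-0.0362,0,0],[0.0854,0.0116,-0.0362,0,0],[0.0854,0.0116,-0.0362,0,0],[0.0854,0.0116,-0.0362,0,0],[0.0854,0.0116,-0.0362,0,0],[0.0854,0.0116,-0.0362,0,0],[0.0854,0.0116,-0.0362,0,0]]'
python3 -m pendant '[[0.0854,0,0,0.025,-5.75],[0.0854,0,0,0.025,-5.75],[0.0854,0,0,0.025,0],[0.0854,0,0,0,0],[0.0854,0,0,0,0],[0.0854,0,0,0,0],[0.0854,0,0,0,0]]'
python3 - <<'E'
from loc import *
im,d=bot.read_camera("wrist");cv2.imwrite("pics/w6.png",im);p,y=state()
# plate outline
g=cv2.cvtColor(im,cv2.COLOR_BGR2GRAY)
c=[(319,222),(318,157)]
rep("P1","wrist",im,c,.014,10)
go(p,y,.4686,.233,29.0)
z=(p[2]-.178);print("down",z)
E
```

```text
t: 12.57
eef_pos: [0.4682, 0.2344, 0.3985]
tool_rot: [0.0, 0.988, 0.152, -0.001]
contact_force: [0.6, -1.0, -0.2]
gripper_width: 0.999
grasp_force: 0.0
t: 13.15
eef_pos: [0.4693, 0.2331, 0.3259]
tool_rot: [-0.0, 0.968, 0.25, 0.001]
contact_force: [0.1, 0.2, 0.2]
gripper_width: 1.002
grasp_force: 0.0
t 13.2 pos [0.4693 0.233  0.326 ] yaw 28.95 F [ 0.4939  1.375  -0.0792] w 0.999
P1 [[319.5, 222.7], [319.5, 157.4]] [0.4685 0.2328 0.014 ] dist 0.0659 yaw 29.01
shift x -0.0006 y -0.0003 turn -0.05
down 0.14800205254077964
```

View pics/w6.png

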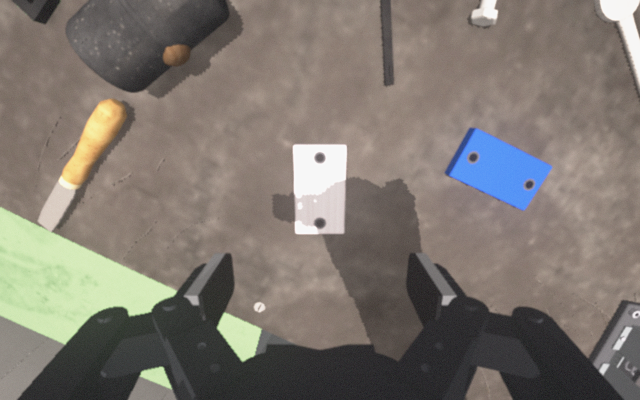

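The grey plate is centred at (319,190), clear of the mallet and of the orange-handled tool. I'll grip it at the same height as before.

```bash
python3 -m pendant '[[0.0854,-0.0006,0,0.035,0],[0.0854,0,0,0.035,0],[0.0854,0,0,0.035,0],[0.0854,0,0,0.03,0],[0.0854,0,0,0.013,0],[0.0854,0,0,0,0],[0.045,0,0,0,0],[0.045,0,0,0,0],[0.045,0,0,0,0],[0.045,0,0,0,0],[0.045,0,0,0,0],[0.045,0,0,0,0]]' 60
python3 -c "
from loc import *
state()"
python3 -m pendant '[[0.045,0,0,-0.035,0],[0.045,0,0,-0.04,0],[0.045,0,0,-0.04,0],[0.045,0,0,-0.04,0],[0.045,0,0,-0.04,0],[0.045,0,0,-0.03,0],[0.045,0,0,0,5.75],[0.045,0,0,0,5.75],[0.045,0,0,0,0],[0.045,0,0,0,0]]' 60
python3 -c "
from loc import *
p,y=state();go(p,y,.4667,-.2232,17.5)"
```

```text
t: 14.2
eef_pos: [0.4691, 0.233, 0.1787]
tool_rot: [-0.0, 0.968, 0.25, 0.002]
contact_force: [-0.8, -1.0, 8.8]
gripper_width: 0.56
grasp_force: 61.0
t 14.2 pos [0.4691 0.233  0.1787] yaw 28.96 F [-0.8359 -1.0197  8.841 ] w 0.56
t: 15.03
eef_pos: [0.4678, 0.2323, 0.4022]
tool_rot: [0.0, 0.988, 0.153, 0.001]
contact_force: [0.6, 0.8, -2.3]
gripper_width: 0.558
grasp_force: 63.7
t 15.03 pos [0.4678 0.2323 0.4022] yaw 17.65 F [ 0.5593  0.7516 -2.2582] w 0.558
shift x -0.1392 y 0.4337 turn 0.15
```

```bash
python3 -m pendant '[[0.045,-0.0116,0.0361,0,0],[0.045,-0.0116,0.0361,0,0],[0.045,-0.0116,0.0361,0,0],[0.045,-0.0116,0.0361,0,0],[0.045,-0.0116,0.0361,0,0],[0.045,-0.0116,0.0361,0,0],[0.045,-0.0116,0.0361,0,0],[0.045,-0.0116,0.0361,0,0],[0.045,-0.0116,0.0361,0,0],[0.045,-0.0116,0.0361,0,0],[0.045,-0.0116,0.0361,0,0],[0.045,-0.0116,0.0361,0,0.1]]'
python3 -m pendant '[[0.045,0,0,0,0],[0.045,0,0,0,0],[0.045,0,0,0,0],[0.045,0,0,0,0],[0.045,0,0,0,0]]'
python3 - <<'E'
from loc import *
im,d=bot.read_camera("wrist");cv2.imwrite("pics/w7.png",im);p,y=state()
c,s=np.cos(np.radians(y)),np.sin(np.radians(y))
def tool(X): d=X-p; return np.c_[c*d[:,0]+s*d[:,1], s*d[:,0]-c*d[:,1]]
print("mag back hole",tool(ray("wrist",[dark(im,320,153,7)],.07))-[.033,0])
px=[dark(im,320,204,13),dark(im,320,320,13)];H=ray("wrist",px,p[2]-.165);print("held",px,tool(H).mean(0),np.linalg.norm(H[0]-H[1]))
go(p,y,.4667,-.2230,17.5);print(p[2]-.268)
E
```

```text
t: 16.03
eef_pos: [0.465, -0.2242, 0.4014]
tool_rot: [-0.0, 0.988, 0.153, -0.0]
contact_force: [1.7, 1.0, -1.5]
gripper_width: 0.56
grasp_force: 63.6
t: 16.45
eef_pos: [0.4658, -0.221, 0.4015]
tool_rot: [-0.0, 0.988, 0.153, -0.0]
contact_force: [-0.2, -0.4, -1.3]
gripper_width: 0.557
grasp_force: 63.7
t 16.5 pos [ 0.4658 -0.2211  0.4015] yaw 17.56 F [ 0.6791 -0.4889 -1.4683] w 0.561
mag back hole [[0.0005 0.0024]]
held [[np.float64(319.97395543410425), np.float64(205.73633250678947)], [np.float64(319.7540690171918), np.float64(321.8433723237452)]] [-0.0014  0.    ] 0.06606590489180819
shift x 0.0003 y 0.0021 turn 0.06
0.1335095167891866
```

```bash
python3 -m pendant '[[0.045,0.0012,0.002,0.03,0],[0.045,0,0,0.035,0],[0.045,0,0,0.03,0],[0.045,0,0,0.007,0],[0.045,0,0,0,0],[0.045,0,0,0,0],[0.045,0,0,0.012,0],[0.045,0,0,0.012,0],[0.045,0,0,0.01,0],[0.045,0,0,0.005,0],[0.045,0,0,0,0],[0.045,0,0,0,0]]'
```

```text
t: 17.5
eef_pos: [0.4679, -0.2227, 0.2618]
tool_rot: [-0.001, 0.988, 0.152, 0.0]
contact_force: [-1.8, 5.3, -3.8]
gripper_width: 0.557
grasp_force: 68.0
```

```bash
python3 -m pendant '[[0.045,0,0,0.004,0],[0.045,0,0,0.002,0],[0.045,0,0,0.002,0],[0.045,0,0,0,0],[0.045,0,0,0,0]]'
```

```text
t: 17.92
eef_pos: [0.4683, -0.2225, 0.2546]
tool_rot: [-0.0, 0.988, 0.152, 0.001]
contact_force: [-1.5, 7.8, 1.3]
gripper_width: 0.556
grasp_force: 68.5
```

Same height and force as the first time, so the plate is resting on the lips. I'll release, rise, close the fingers and press.

```bash
python3 -m pendant '[[0.066,0,0,0,0],[0.066,0,0,0,0],[0.066,0,0,0,0],[0.066,0,0,-0.01,0],[0.066,0,0,-0.02,0],[0.066,0,0,-0.02,0],[0.0,0,0,0,0],[0.0,0,0,0,0],[0.0,0,0,0,0],[0.0,0,0,0,0],[0.0,0,0,0,0],[0.0,0,0,0,0]]'
python3 - <<'E'
from loc import *
im,d=bot.read_camera("wrist");p,y=state()
px=dark(im,320,179,9);print(px,[ (ray("wrist",px,.089)[0]-p)[:2]])
print("depth beside hole",np.median(d[195:205,300:340]));m=bot.camera_model("wrist");print((np.array(m["R"])@ray("wrist",(320,200),.089)[0]+m["t"])[2])
E
```

```text
t: 18.92
eef_pos: [0.4671, -0.224, 0.3019]
tool_rot: [-0.0, 0.989, 0.151, -0.001]
contact_force: [-0.0, 0.5, 0.3]
gripper_width: 0.002
grasp_force: 0.0
t 18.97 pos [ 0.4672 -0.224   0.3019] yaw 17.39 F [0.3155 0.4285 0.3996] w -0.006
[np.float64(318.4211325667173), np.float64(179.09575468286687)] [array([0.0314, 0.0109])]
depth beside hole 0.18798089
0.19040688252526658
```

```bash
python3 -m pendant '[[0,0,0,0.02,0],[0,0,0,0.015,0],[0,0,0,0.006,0],[0,0,0,0.006,0],[0,0,0,0.006,0],[0,0,0,0.004,0],[0,0,0,0.004,0],[0,0,0,0.003,0],[0,0,0,0.003,0],[0,0,0,0,0],[0,0,0,0.0015,0],[0,0,0,0,0]]'
python3 -m pendant '[[0,0,0,0,0],[0,0,0,-0.01,0],[0,0,0,-0.035,0],[0,0,0,-0.04,0],[0,0,0,-0.04,0],[0,0,0,-0.04,0],[0,0,0,0,0],[0,0,0,0,0],[0,0,0,0,0],[0,0,0,0,0]]'
python3 - <<'E'
from loc import *
im,d=bot.read_camera("wrist");p,y=state()
cv2.imwrite("pics/w8c.png",cv2.resize(im[90:290,230:410],None,fx=3,fy=3))
m=bot.camera_model("wrist");R=np.array(m["R"]);t=np.array(m["t"])
for uv in((308,165),(332,165),(308,190),(332,190)):
    z=np.median(d[uv[1]-2:uv[1]+3,uv[0]-2:uv[0]+3])
    q=cv2.undistortPoints(np.array([[uv]],float),np.array(m["intrinsics"]),np.array(m["dist_coeffs"]))[0,0]
    print(uv,R.T@(np.r_[q,1]*z-t))
E
```

```text
t: 19.97
eef_pos: [0.4682, -0.2241, 0.2347]
tool_rot: [0.0, 0.988, 0.151, 0.001]
contact_force: [0.3, 0.3, 5.9]
gripper_width: 0.004
grasp_force: 3.1
t: 20.8
eef_pos: [0.4666, -0.2239, 0.3978]
tool_rot: [-0.001, 0.989, 0.151, -0.001]
contact_force: [0.0, -0.4, 0.6]
gripper_width: -0.0
grasp_force: 0.0
t 20.85 pos [ 0.4667 -0.2239  0.3975] yaw 17.39 F [-0.4401  0.6314 -0.8642] w 0.002
(308, 165) [ 0.4824 -0.2058  0.0696]
(332, 165) [ 0.4897 -0.2288  0.0699]
(308, 190) [ 0.4576 -0.2133  0.0697]
(332, 190) [ 0.465  -0.2369  0.0698]
```

View pics/w8c.png

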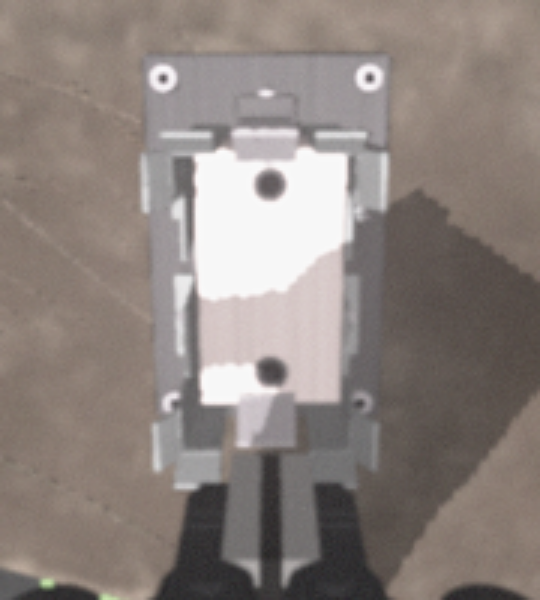

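The plate's top is level at 69.6–69.9 mm and both lips, at (268,142) and (266,420), lie over its ends. I'm handing in.

```bash
python3 -c "
from station import bot
print(bot.hand_in())"
```

```text
the job is handed in; nothing more can be done
None
```

Both loose plates were pressed into the magazine one at a time; at the last look the top plate lay level at 70 mm with both lips over it. The job was handed in at about 21 s, with the spanner, hex key and screwdriver not touched, and no verdict was returned.

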